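Set the run wheel, press start and shut the control box

TASK

Start the garage's dust extractor from the open grey control box on the bench: roll its ridged thumbwheel over towards the lid's hinge until the one broad ridge stands straight up between the two steel pointers, then push the big round spring button fully down and let it come all the way back up. Finally shut the box's lid, and leave the loose things lying about on the bench where they are.

Things in the scene. Friction and masses are not known exactly. Their poses are not given: they have to be found in the camera images.
- box: grey metal control box fixed to the bench, side-on to the robot, 200 (x) by 280 (y) mm, walls 75 mm high, 4 thick. Origin: centre of its underside; z up, x roughly to the robot's left. Lid hinged on the +x rim; -x is the free side. On a deck 50 mm above the underside, at x = 0, stand a thumbwheel and a button on a sloped block, at y = +65 and -65 mm; which is where varies
- wheel_axle (a point): thumbwheel's centre, 65 mm above the bench, fixed; axes as the box's, axle along y. Black drum, radius 34, width 44 mm, with 8 aluminium ridges 45 degrees apart reaching to radius 48: seven 8 mm thick and 44 wide, the broad one 12 thick and 60 wide. Fixed 5 mm cheek plates at y = +36 and -36 each carry a steel pointer, tip straight up 42 mm above the axle
- wheel (a joint): angle (rad) of the broad ridge from straight up: 0 = between the pointers, negative = leaning to box -x (free side), growing as the wheel's top is pushed to box +x (the hinge). Starts at -1.25 to -0.7; travel -2.6 to 1.6. No clicks: friction (0.08 N m, about 2 N at the ridges) holds it where it is left
- start_top (a point): centre of the top face of the round black spring button (60 mm across, standing 14 mm out of a steel collar 76 mm across); moves with it. z is the button's axis, pointing out; it leans 30 degrees from vertical towards box -x, away from the lid. At rest the point lies at box x = -13 mm, 103 mm above the bench
- start (a joint): how far the button is pressed (m): 0 = out, 0.010 = fully down; about 2 N to start moving and 6 N fully down, and it springs back by itself
- lid_hinge (a point): middle of the lid's hinge line, at box x = +100 mm, 75 mm above the underside; fixed, axes parallel to the box's, hinge along y
- lid (a joint): lid opening (rad): 0 = shut, about 1.1 to 1.22 at the start (leaning over the box), limit 1.9. The stiff hinge (0.65 N m) holds the lid at any angle; pushing it near the free edge takes about 2 to 5 N
- lid_top (a point): point on the lid's outer face, midway along y, 25 mm from the free edge. The lid is a grey metal pan 200 by 280 mm, 60 mm deep; this face lies 60 mm outside the hinge line (shut: top 135 mm above the bench). z points out of the face, x from the free edge to the hinge
- can: squat steel can with hex bolts, 100 mm across and 100 mm tall, loose; origin at the centre of its underside; leave alone
- wingnut0: brass wing nut, about 65 mm across the wings and 27 mm tall, loose, lying on the free side of the box; origin at the centre of its underside; leave alone
- wingnut1: brass wing nut like wingnut0
- wingnut2: brass wing nut like wingnut0
- socket: chrome wrench socket standing upright, 42 mm across, 78 mm tall, loose, behind the hinge side of the box; origin at the centre of its underside; leave alone
- bin: blue plastic parts bin, 170 by 110 by 75 mm tall, loose; origin at the centre of its underside; leave alone
- screwdriver: screwdriver with a red handle, 200 mm long, lying on the bench on the free side of the box, loose; leave alone

How it is judged:
On the way, in this order (a step that is already met when the one before it is completed fails the run):
1. the wheel's broad ridge stands straight up between the pointers, at rest (value of joint wheel between -0.17 and 0.17 rad and velocity of joint wheel between -0.05 and 0.05 rad/s), for 0.3 s.
2. then the button is pressed fully down, with the wheel still set (value of joint start above 0.0085 m and value of joint wheel between -0.17 and 0.17 rad), for 0.05 s.
3. the button is let come back up, with the lid still open (value of joint start below 0.0015 m and value of joint lid above 0.5 rad), for 0.1 s.
4. the lid is shut (value of joint lid below 0.06 rad), for 0.2 s.
At the end, for the whole second after the job is handed in: The broad ridge is within 0.17 rad (10 degrees) of straight up, the button is up (within 1.5 mm) after having been pressed at least 8.5 of its 10 mm once the wheel was set, and the lid is shut (within 0.06 rad). No loose thing has been moved by more than 30 mm (value of joint wheel between -0.17 and 0.17 rad and value of joint start below 0.0015 m and value of joint lid below 0.06 rad); the robot touches nothing.
It fails at once if a loose thing on the bench is moved more than 30 mm (distance of any of can, wingnut0, wingnut1, wingnut2, socket, bin, screwdriver from where it was at the start of the episode above 0.03 m).
It also fails if it takes over 64 s, if anything falls off the work surface, if the arm or the gripper's body presses on something with over 40 N, if the wrist force passes 120 N, or if a joint passes its speed limit or range.

ROBOT

A 7-joint arm with a two-finger parallel gripper is mounted at the origin on the work surface. World frame = base frame: x ahead of the robot, y to its left, z up, the work surface at z = 0. Lengths are in m, angles in rad, forces in N, time in s.
With the tool pointing down it reaches from about 0.35 to 0.9 m from the base axis. Payload 19.9 kg.
Tool frame: the origin (TCP) lies at the very end of the fingers, on their centre line; the grasp point (between the pads) lies hold_point_z behind it (hold_point_z is the distance from the TCP to the grasp point, in m); z points along the fingers, y is the line along which they close (so a half turn about z gives the same grasp; the last joint's range is limited). The gripper opens to 94 mm and grips with 3 to 60 N. Pads are 16 mm wide; open, the fingers measure 119 mm over their backs; the gripper's body (75 mm by 177 mm) begins 78 mm behind the grasp point.
Start: joints at [1.288, 0.417, -0.01, 1.614, 0.005, 1.111, -0.053], TCP at [0.149, -0.607, 0.205] pointing down, gripper open.
Joint ranges: [-2.81, 2.81], [-0.39, 2.02], [-1.27, 1.25], [0.06, 2.57], [-1.19, 4.33], [0.19, 2], [-2.82, 2.82]. Speed limits (rad/s): [1.89, 1.89, 2.39, 2.39, 3.01, 3.01, 3.01].

INTERFACE

Orientations are given as a unit quaternion [x, y, z, w].
In Python, from plant import state, camera, camera_info, job_done, look_for, hold_point_z gives the robot as it stands.
- The arm moves only by the tool arm_command, never from a script. Its argument "motion" is a list of rows, each an object of numbers: "x", "y", "z": the shift along the tool's x, y, z normalised to -1 to 1, where 1 is 0.1 m; "spin": the turn about the tool's z normalised to -1 to 1, where 1 is 0.5 rad; "jaw": the opening, from 0 (shut) to 1 (fully open). In form: [{"x": .., "y": .., "z": .., "spin": .., "jaw": ..}, ...]. A call has 1 to 12 rows; each row is the pose to reach, as a shift and turn from the pose commanded when the call began, along the tool's axes at that moment; what a row does not reach only later rows make up. A row lasts 1/8 s, in which the tool goes at most 62.5 mm and 10.7 degrees, less where a joint would pass 70% of its speed; a pose out of reach is approached as far as the arm can. A call with a number of a shift or a turn outside -1 to 1 is refused whole. A call with a gripper value outside its range is refused whole. The fingers move at their own pace and stop on an object; the grip force is fixed at half the most. Time passes only in rows, so rows that repeat a pose let the fingers close. It gives the time, the measured TCP pose, the force, the opening and the grip force at its end, in the units of the state.
- state(): the state, without advancing time (a new reading comes with each control period).
- camera(name): name is "scene" or "top" or "wrist"; returns the picture (384x512x3 uint8, red, green, blue); there is no depth.
- camera_info(name): a dict with "camera_matrix" (3x3 intrinsics, pixels), "dist_coeffs" ([k1, k2, p1, p2, k3] as OpenCV has them; the pictures are not rectified), "rvec" (rotation vector, rad) and "tvec" (3), from world to camera coordinates, as OpenCV has them. Camera axes: x right, y down, z forward; pixel columns grow to the right and rows downward; lengths in m; the calibration is good to about 2 mm. A picture is of the moment at which its call begins: read the wrist's pose just before it. camera_info takes no time and is no camera call; for the wrist camera it gives the pose at the moment of the call.
- job_done(): hands the job in; it is judged then, once.
Trained networks look in the newest picture that a camera, given by its name, has taken for a name from the list of things; names that differ only in an ending like _2 or _b are one class to them, and where a whole thing is asked for, a point or a joint stands for the part that bears it (a point fixed in the world has none). Each returns a list of dicts, best first, with "confidence" (0 to 1); they miss things now and then, are a little off and sometimes report something else, mostly with a low value. They report only what shows in the picture. A call takes as long as a camera call.
- look_for(thing, camera): "centre" ([x, y, z] in m, in the coordinates of the camera as it stood for that picture, good to about 4 mm: the middle of the surface that is visible of it).
The state is a dict: "time": time; "joint_pos": joint angles; "qvel": joint speeds; "joint_torque": joint torques, N m; "eef_pos": TCP position; "tcp_rot": TCP orientation; "wrist_force": force on the tool from outside, world axes, zero at the start; "moment": the same for the moment, N m; "gripper_width": finger opening in m; "gripper_force": force on a finger pad.
Only numpy, scipy, OpenCV 4.12 (cv2) and the standard library are available. Lean on these libraries where they do the work, as an engineer would, in place of code of your own. Each camera call takes 0.05 s, during which the arm holds its last target. There are 200 camera calls.

## Working session

There is one attempt and no reset: what is moved stays moved. The work goes in short steps, Python scripts to look and compute and a tool call to move; the robot and the scene stay as the last step left them, time stands still between calls to the robot, and variables do not carry over. Pictures are saved under pics/ and viewed, at most 10 in all, crops included, and the job is handed in when it is done.

Besides the shell and the picture viewer there is one more tool, called after "Request:" as name(argument=value, ...) on one line, values as JSON. arm_command: Moves the arm, as the interface text tells. Its arguments: {"type":"object","properties":{"motion":{"type":"array","items":{"type":"object","properties":{"x":{"type":"number","minimum":-1,"maximum":1},"y":{"type":"number","minimum":-1,"maximum":1},"z":{"type":"number","minimum":-1,"maximum":1},"spin":{"type":"number","minimum":-1,"maximum":1},"jaw":{"type":"number"}}}}},"required":["motion"]}

```bash
mkdir -p pics; cat > h.py <<'E'
import numpy as np, cv2
from plant import *
from scipy.spatial.transform import Rotation as R
def snap(n,f):
    im=camera(n); cv2.imwrite('pics/'+f,im[:,:,::-1]); return im
def cam(n):
    i=camera_info(n); return i,cv2.Rodrigues(np.array(i['rvec'],float))[0],np.array(i['tvec'],float).ravel()
def look(t,n):
    i,r,tv=cam(n)
    return [(round(d['confidence'],2),np.round(r.T@(np.array(d['centre'])-tv),4)) for d in look_for(t,n)[:3]]
def proj(p,n):
    i,r,tv=cam(n)
    return cv2.projectPoints(np.array(p,float).reshape(-1,1,3),np.array(i['rvec'],float),tv,np.array(i['camera_matrix']),np.array(i['dist_coeffs'],float))[0].reshape(-1,2)
E
python3 - <<'E'
from h import *
a=snap('scene','s1.png');b=snap('top','t1.png')
cv2.imwrite('pics/st1.png',cv2.resize(np.vstack([a,b])[:,:,::-1],None,fx=.78,fy=.78))
for n in('scene','top'):
    for t in ['box','wheel','start_top','lid_top','can','wingnut0','socket','bin','screwdriver']: print(n,t,look(t,n))
s=state();print(s['time'],s['eef_pos'],s['tcp_rot'],s['joint_pos'],hold_point_z)
E
```

```text
scene box [(0.7, array([0.66  , 0.1358, 0.1435]))]
scene wheel [(0.91, array([0.671 , 0.0915, 0.0881]))]
scene start_top []
scene lid_top [(0.7, array([0.6411, 0.1594, 0.2542]))]
scene can [(0.39, array([ 0.5252, -0.0911,  0.0173])), (0.32, array([0.5426, 0.0743, 0.1025]))]
scene wingnut0 [(0.48, array([ 0.5258, -0.0908,  0.0157])), (0.44, array([ 0.6322, -0.0625,  0.0145]))]
scene socket [(0.69, array([0.5547, 0.261 , 0.0678]))]
scene bin [(0.86, array([ 0.5196, -0.4544,  0.0343]))]
scene screwdriver [(0.69, array([ 0.6642, -0.1618,  0.0224]))]
top box [(0.56, array([0.5993, 0.1238, 0.2061]))]
top wheel [(0.81, array([0.6601, 0.0786, 0.0962])), (0.52, array([0.5346, 0.0695, 0.1009]))]
top start_top [(0.78, array([0.5349, 0.0639, 0.097 ]))]
top lid_top [(0.73, array([0.5883, 0.1471, 0.2558])), (0.63, array([0.657 , 0.0774, 0.0851])), (0.59, array([0.5933, 0.1253, 0.2021]))]
top can [(0.76, array([0.4985, 0.429 , 0.0772])), (0.69, array([0.5346, 0.0698, 0.1017]))]
top wingnut0 [(0.62, array([ 0.7343, -0.0694,  0.019 ])), (0.58, array([ 0.6278, -0.0658,  0.0206]))]
top socket []
top bin [(0.6, array([ 0.5265, -0.4618,  0.008 ])), (0.43, array([0.5964, 0.1225, 0.2059])), (0.41, array([0.5362, 0.0669, 0.1063]))]
top screwdriver [(0.7, array([ 0.6535, -0.1698,  0.0205]))]
1.0 [ 0.14905171 -0.60694154  0.20542013] [ 9.92760506e-01  1.20110677e-01 -2.73067582e-05 -3.59446164e-05] [ 1.28846954  0.41739605 -0.0102817   1.61361786  0.0046981   1.11068288
 -0.05300964] 0.0188
```

View pics/s1.png

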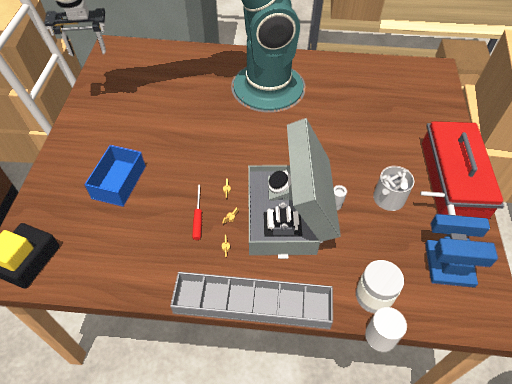

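View pics/t1.png

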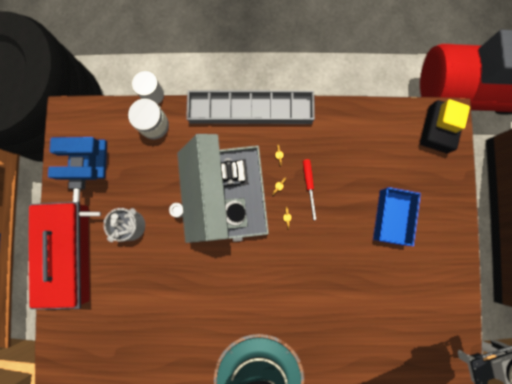

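The box's hinge side is to the left in the top view. The wheel is on the far side (top px 234,172), the button on the near side (236,211), and the socket sits just behind the hinge at (177,210). Next I'll zoom in to get the box pose.

```bash
python3 - <<'E'
import cv2,numpy as np
a=cv2.imread('pics/t1.png')[125:250,165:285]; b=cv2.imread('pics/s1.png')[110:265,235:350]
a=cv2.resize(a,None,fx=4,fy=4,interpolation=2)[:,:400+80];b=cv2.resize(b,None,fx=3.2,fy=3.2,interpolation=2)[:500,:]
b=cv2.resize(b,(int(b.shape[1]*500/b.shape[0]),500)) if b.shape[0]!=500 else b
a=cv2.copyMakeBorder(a,0,max(0,500-a.shape[0]),0,0,0);b=cv2.copyMakeBorder(b,0,500-b.shape[0],0,0,0)
print(a.shape,b.shape)
cv2.imwrite('pics/z1.png',np.hstack([a[:,160:],b]))
E
```

```text
(500, 480, 3) (500, 370, 3)
```

View pics/z1.png

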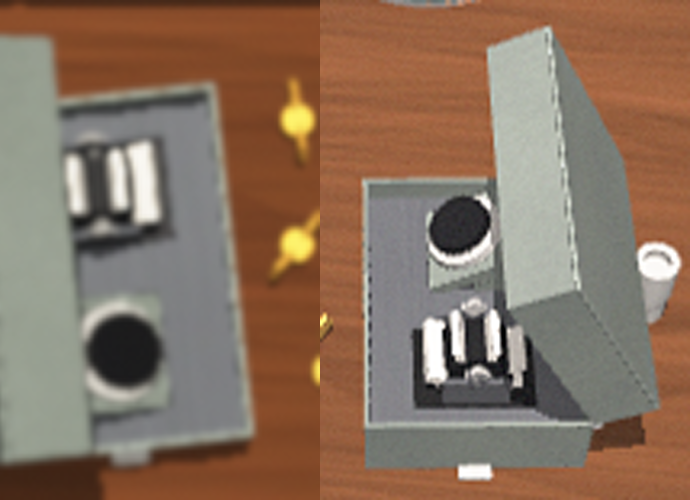

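```bash
cat > fit.py <<'E'
from h import *
from scipy.optimize import least_squares
T=lambda u,v:(165+(160+u)/4,125+v/4)
S=lambda u,v:(235+(u-320)/3.217,110+v/3.226)
# box axes: near robot = +y end
def W(q,p):
    c,s=np.cos(q[2]),np.sin(q[2]); p=np.atleast_2d(p)
    return np.c_[q[0]+c*p[:,0]-s*p[:,1],q[1]+s*p[:,0]+c*p[:,1],p[:,2]]
def lidp(th,y,r,d): return [.1-r*np.cos(th)+d*np.sin(th),y,.075+r*np.sin(th)+d*np.cos(th)]
def model(q):
    base=[[-.1,-.14,.075],[-.1,.14,.075],[-.013,.065,.103]]
    th,ph=q[3],q[4]
    t=base+[[.048*np.sin(ph),-.065,.065+.048*np.cos(ph)]]
    s=base+[lidp(th,.14,.2,.06),lidp(th,-.14,.2,.06),lidp(th,.14,.2,0),lidp(th,-.14,.2,0)]
    return np.vstack([proj(W(q,t),'top'),proj(W(q,s),'scene')])
if __name__=='__main__':
    obs=np.array([T(213,84),T(252,438),T(124,350),T(143,182),S(367,425),S(363,180),S(461,224),S(549,27),S(577,292),S(488,48),S(512,308)])
    r=least_squares(lambda q:(model(q)-obs).ravel(),[.6,.1,1.57,1.15,-.9],loss='soft_l1')
    q=r.x;print(np.round(q,4));print(np.round(r.fun.reshape(-1,2),1))
    np.save('q.npy',q)
    for n,p in dict(wheel=[0,-.065,.113],button=[-.013,.065,.103],lidedge=lidp(q[3],0,.2,0)).items(): print(n,np.round(W(q,[p]),4))
    s=state();Rt=R.from_quat(s['tcp_rot']);print(Rt.as_matrix().round(3))
E
python3 fit.py
```

```text
[ 0.5998  0.09    1.6788  1.1019 -1.0533]
[[-1.3 -0.2]
 [-1.6 -0.6]
 [-0.5 -0.3]
 [ 0.1 -0.4]
 [-1.   0.4]
 [ 0.1 -0.6]
 [-1.6 -1.2]
 [ 0.4 -0.5]
 [ 0.8 -1.2]
 [-0.4 -0.1]
 [-1.9  0.3]]
wheel [[0.6645 0.097  0.113 ]]
button [[0.5366 0.0701 0.103 ]]
lidedge [[0.5988 0.0996 0.2534]]
[[ 0.971  0.238 -0.   ]
 [ 0.238 -0.971  0.   ]
 [-0.    -0.    -1.   ]]
```

```bash
cat > to.py <<'E'
import sys; from fit import *
q=np.load('q.npy'); s=state(); Rt=R.from_quat(s['tcp_rot'])
m=Rt.as_matrix(); yaw=np.arctan2(m[1,0],m[0,0])
cur=np.array(s['eef_pos']); c,sn=np.cos(q[2]),np.sin(q[2]); d=cur[:2]-q[:2]
print('box now',np.round([c*d[0]+sn*d[1],-sn*d[0]+c*d[1],cur[2]],4),'spin',round(-(q[2]-yaw)/.5,3),'t',s['time'],'F',np.round(s['wrist_force'],1))
for a in sys.argv[1:]:
    p=W(q,[[float(v)/1000 for v in a.split(',')]])[0]
    print(a,np.round(m.T@(p-cur)/.1,3))
E
python3 to.py -40,0,380
```

```text
box now [-0.6443  0.5233  0.2054] spin -2.876 t 1.0 F [ 1.2 -0.2 -0.4]
-40,0,380 [ 5.987 -5.297 -1.746]
```

Request:
arm_command(motion=[{"x":0.4,"y":-0.35,"z":-0.5},{"x":0.8,"y":-0.7,"z":-0.9},{"x":1,"y":-0.88,"z":-1},{"x":1,"y":-0.88,"z":-1}])

```text
schema error: expected keys x, y, z, spin, jaw
```

Request:
arm_command(motion=[{"x":0.4,"y":-0.35,"z":-0.4},{"x":0.8,"y":-0.7,"z":-0.75},{"x":1,"y":-0.88,"z":-0.75},{"x":1,"y":-0.88,"z":-0.75}])

```text
schema error: expected keys x, y, z, spin, jaw
```

Request:
arm_command(motion=[{"x":0.5,"y":-0.44},{"x":1,"y":-0.88},{"x":1,"y":-0.88}])

```text
schema error: expected keys x, y, z, spin, jaw
```

Request:
arm_command(motion=[{"x":0.5,"y":-0.44},{"x":1,"y":-0.88},{"x":1,"y":-0.88}])

```text
schema error: expected keys x, y, z, spin, jaw
```

Request:
arm_command(motion=[{"x":0.5,"y":-0.44},{"x":1,"y":-0.88},{"x":1,"y":-0.88},{"x":1,"y":-0.88}])

```text
schema error: expected keys x, y, z, spin, jaw
```

Request:
arm_command(motion=[{"spin":-0.37},{"spin":-0.74},{"spin":-1},{"spin":-1}])

```text
schema error: expected keys x, y, z, spin, jaw
```

Request:
arm_command(motion=[{"spin":-0.37,"jaw":0},{"spin":-0.74,"jaw":0},{"spin":-1,"jaw":0},{"spin":-1,"jaw":0}])

```text
schema error: expected keys x, y, z, spin, jaw
```

Request:
arm_command(motion=[{"spin":-0.37,"jaw":0},{"spin":-0.74,"jaw":0},{"spin":-0.88,"jaw":0},{"spin":-0.88,"jaw":0},{"spin":-0.88,"jaw":0}])

```text
schema error: expected keys x, y, z, spin, jaw
```

```bash
python3 to.py -20,0,380 -20,0,220; python3 -c "
from h import *
print(state()['joint_pos'],state()['gripper_width'])"
```

```text
box now [-0.6443  0.5233  0.2054] spin -2.876 t 1.0 F [ 1.2 -0.2 -0.4]
-20,0,380 [ 6.013 -5.495 -1.746]
-20,0,220 [ 6.013 -5.495 -0.146]
[ 1.28846954  0.41739605 -0.0102817   1.61361786  0.0046981   1.11068288
 -0.05300964] 0.0941174801598205
```

All keys are required in every row.

Request:
arm_command(motion=[{"x":0.4,"y":-0.35,"z":-0.5,"spin":0,"jaw":0},{"x":0.8,"y":-0.7,"z":-0.9,"spin":0,"jaw":0},{"x":1,"y":-0.88,"z":-1,"spin":0,"jaw":0},{"x":1,"y":-0.88,"z":-1,"spin":0,"jaw":0}])

```text
time: 1.5
eef_pos: [0.2274, -0.4963, 0.3075]
tcp_rot: [0.993, 0.122, 0.001, 0.001]
wrist_force: [-0.3, -0.3, 0.7]
gripper_width: 0.0577
gripper_force: 0.0
```

Request:
arm_command(motion=[{"x":0.4,"y":-0.35,"z":-0.4,"spin":0,"jaw":0},{"x":0.8,"y":-0.7,"z":-0.75,"spin":0,"jaw":0},{"x":1,"y":-0.88,"z":-0.75,"spin":0,"jaw":0},{"x":1,"y":-0.88,"z":-0.75,"spin":0,"jaw":0}])

```text
time: 2.0
eef_pos: [0.3023, -0.3874, 0.3807]
tcp_rot: [0.993, 0.121, 0.0, 0.0]
wrist_force: [0.3, -1.1, -0.2]
gripper_width: 0.0174
gripper_force: 0.0
```

Request:
arm_command(motion=[{"x":0.5,"y":-0.44,"z":0,"spin":0,"jaw":0},{"x":1,"y":-0.88,"z":0,"spin":0,"jaw":0},{"x":1,"y":-0.88,"z":0,"spin":0,"jaw":0}])

```text
time: 2.38
eef_pos: [0.3788, -0.277, 0.38]
tcp_rot: [0.993, 0.122, -0.0, -0.0]
wrist_force: [-0.8, -1.6, -0.0]
gripper_width: 0.0003
gripper_force: 0.0
```

Request:
arm_command(motion=[{"x":0.5,"y":-0.44,"z":0,"spin":0,"jaw":0},{"x":1,"y":-0.88,"z":0,"spin":0,"jaw":0},{"x":1,"y":-0.88,"z":0,"spin":0,"jaw":0}])

```text
time: 2.75
eef_pos: [0.4549, -0.168, 0.3799]
tcp_rot: [0.993, 0.122, -0.0, -0.001]
wrist_force: [-1.2, -0.9, -0.2]
gripper_width: 0.0005
gripper_force: 0.0
```

Request:
arm_command(motion=[{"x":0.5,"y":-0.44,"z":0,"spin":0,"jaw":0},{"x":1,"y":-0.88,"z":0,"spin":0,"jaw":0},{"x":1,"y":-0.88,"z":0,"spin":0,"jaw":0}])

```text
time: 3.12
eef_pos: [0.5309, -0.059, 0.3795]
tcp_rot: [0.993, 0.121, -0.001, -0.001]
wrist_force: [-0.5, 0.3, -0.3]
gripper_width: 0.0004
gripper_force: 0.0
```

Request:
arm_command(motion=[{"x":0,"y":0,"z":0,"spin":-0.37,"jaw":0},{"x":0,"y":0,"z":0,"spin":-0.74,"jaw":0},{"x":0,"y":0,"z":0,"spin":-1,"jaw":0},{"x":0,"y":0,"z":0,"spin":-1,"jaw":0}])

```text
time: 3.62
eef_pos: [0.5295, -0.0628, 0.3799]
tcp_rot: [0.933, 0.36, -0.0, -0.0]
wrist_force: [-0.0, -0.7, -0.3]
gripper_width: -0.0
gripper_force: 0.0
```

Request:
arm_command(motion=[{"x":0,"y":0,"z":0,"spin":-0.37,"jaw":0},{"x":0,"y":0,"z":0,"spin":-0.74,"jaw":0},{"x":0,"y":0,"z":0,"spin":-1,"jaw":0},{"x":0,"y":0,"z":0,"spin":-1,"jaw":0}])

```text
time: 4.12
eef_pos: [0.5296, -0.0617, 0.3802]
tcp_rot: [0.815, 0.579, -0.0, -0.0]
wrist_force: [0.4, -0.1, 0.0]
gripper_width: 0.0006
gripper_force: 0.0
```

Request:
arm_command(motion=[{"x":0,"y":0,"z":0,"spin":-0.37,"jaw":0},{"x":0,"y":0,"z":0,"spin":-0.74,"jaw":0},{"x":0,"y":0,"z":0,"spin":-0.88,"jaw":0},{"x":0,"y":0,"z":0,"spin":-0.88,"jaw":0}])

```text
time: 4.62
eef_pos: [0.5296, -0.0611, 0.3803]
tcp_rot: [0.669, 0.743, -0.0, -0.0]
wrist_force: [-0.4, -0.4, 0.2]
gripper_width: 0.0005
gripper_force: 0.0
```

```bash
python3 to.py -20,0,380 -20,0,220; python3 -c "
from h import *
print(state()['joint_pos'],state()['gripper_width'])"
```

```text
box now [-0.1427  0.0861  0.3803] spin -0.008 t 4.625 F [-0.4 -0.4  0.2]
-20,0,380 [1.23  0.856 0.003]
-20,0,220 [1.23  0.857 1.603]
[ 0.65287388  0.18547518 -0.69335713  1.57034559  0.11931934  1.42919512
  0.05532924] 0.0004600574060608472
```

Request:
arm_command(motion=[{"x":0.4,"y":0.4,"z":0,"spin":0,"jaw":0},{"x":0.8,"y":0.8,"z":0.2,"spin":0,"jaw":0},{"x":1,"y":0.86,"z":0.6,"spin":0,"jaw":0},{"x":1,"y":0.86,"z":1,"spin":0,"jaw":0},{"x":1,"y":0.86,"z":1,"spin":0,"jaw":0}])

```text
time: 5.25
eef_pos: [0.6031, 0.0478, 0.2782]
tcp_rot: [0.669, 0.744, -0.002, -0.002]
wrist_force: [0.5, -0.3, 1.1]
gripper_width: 0.0003
gripper_force: 0.0
```

Request:
arm_command(motion=[{"x":0,"y":0,"z":0.4,"spin":0,"jaw":0},{"x":0,"y":0,"z":0.6,"spin":0,"jaw":0},{"x":0.1,"y":0,"z":0.6,"spin":0,"jaw":0},{"x":0.3,"y":0,"z":0.6,"spin":0,"jaw":0},{"x":0.4,"y":0,"z":0.6,"spin":0,"jaw":0},{"x":0.5,"y":0,"z":0.6,"spin":0,"jaw":0},{"x":0.6,"y":0,"z":0.6,"spin":0,"jaw":0},{"x":0.7,"y":0,"z":0.6,"spin":0,"jaw":0},{"x":0.8,"y":0,"z":0.6,"spin":0,"jaw":0},{"x":0.9,"y":0,"z":0.6,"spin":0,"jaw":0},{"x":1,"y":0,"z":0.6,"spin":0,"jaw":0},{"x":1,"y":0,"z":0.6,"spin":0,"jaw":0}])

```text
time: 6.75
eef_pos: [0.5928, 0.1492, 0.2203]
tcp_rot: [0.667, 0.745, 0.0, -0.0]
wrist_force: [0.8, -0.1, -0.5]
gripper_width: 0.0006
gripper_force: 0.0
```

```bash
python3 to.py -40,-65,220 -40,-65,120
```

```text
box now [0.0596 0.0006 0.2203] spin 0.007 t 6.75 F [ 0.8 -0.1 -0.5]
-40,-65,220 [-0.998  0.653  0.002]
-40,-65,120 [-0.999  0.653  1.002]
```

Request:
arm_command(motion=[{"x":-0.5,"y":0.3,"z":-0.3,"spin":0,"jaw":0},{"x":-1,"y":0.65,"z":-0.3,"spin":0,"jaw":0},{"x":-1,"y":0.65,"z":-0.3,"spin":0,"jaw":0},{"x":-1,"y":0.65,"z":-0.3,"spin":0,"jaw":0}])

```text
time: 7.25
eef_pos: [0.6684, 0.056, 0.2499]
tcp_rot: [0.667, 0.745, -0.0, -0.001]
wrist_force: [0.2, 0.1, 0.3]
gripper_width: 0.0003
gripper_force: 0.0
```

```bash
python3 to.py -40,-65,220; python3 - <<'E'
from h import *
w=snap('wrist','w2.png');s=snap('scene','s2.png')
z=cv2.resize(s[90:282,200:350],None,fx=2,fy=2)
cv2.imwrite('pics/ws2.png',np.hstack([w,z])[:,:,::-1])
print(w.shape,z.shape)
for t in('wheel','start_top'): print(t,look(t,'wrist'))
E
```

```text
box now [-0.0412 -0.0645  0.2499] spin 0.004 t 7.25 F [0.2 0.1 0.3]
-40,-65,220 [0.011 0.005 0.299]
(384, 512, 3) (384, 300, 3)
wheel [(0.8, array([0.6678, 0.0956, 0.0884]))]
start_top [(0.92, array([0.5401, 0.0741, 0.1058])), (0.31, array([ 0.733 , -0.0595,  0.0193]))]
```

View pics/ws2.png

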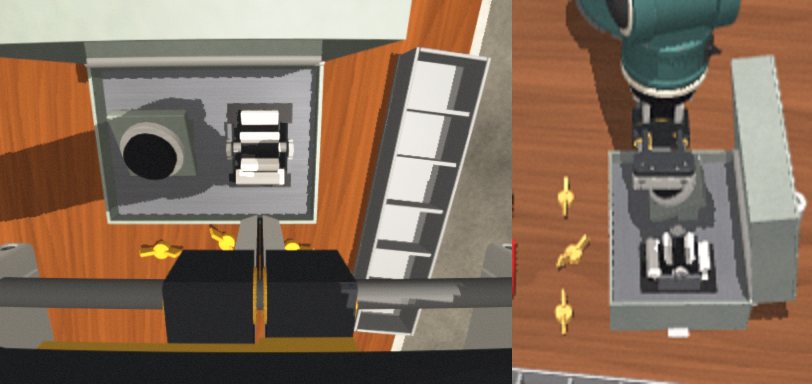

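The lid is now near 1.4 rad. The wheel is at (260,148) in the wrist view, with its pointers at (229,148) and (290,148). I'll check this against the model.

```bash
python3 - <<'E'
from fit import *
q=np.load('q.npy')
print('pointers',proj(W(q,[[0,-.029,.107],[0,-.101,.107]]),'wrist').round(1))
print('button',proj(W(q,[[-.013,.065,.103]]),'wrist').round(1))
print('corners',proj(W(q,[[-.1,-.14,.075],[-.1,.14,.075]]),'wrist').round(1))
for a in(-1.2,-1.1,-1,-.9): print(a,[proj(W(q,[[.048*np.sin(a+k*np.pi/4),-.065,.065+.048*np.cos(a+k*np.pi/4)]]),'wrist').round(0)[0].tolist() for k in range(4)])
w=cv2.imread('pics/w2.png'); cv2.imwrite('pics/w2z.png',cv2.resize(w[95:215,90:330],None,fx=3.3,fy=3.3,interpolation=2))
E
```

```text
pointers [[228.  149.1]
 [291.1 149.4]]
button [[148.4 159.8]]
corners [[315.3 222.5]
 [107.1 221.5]]
-1.2 [[259.0, 183.0], [260.0, 166.0], [260.0, 134.0], [260.0, 110.0]]
-1.1 [[259.0, 182.0], [260.0, 163.0], [260.0, 130.0], [260.0, 109.0]]
-1 [[259.0, 181.0], [260.0, 159.0], [260.0, 126.0], [260.0, 108.0]]
-0.9 [[259.0, 179.0], [260.0, 155.0], [260.0, 122.0], [260.0, 107.0]]
```

View pics/w2z.png

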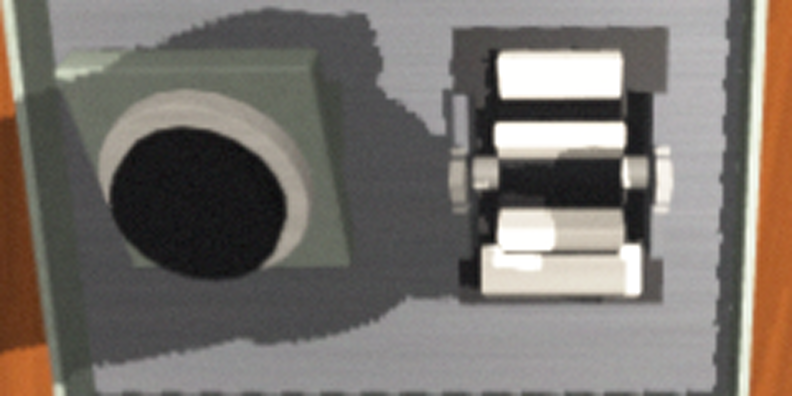

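Request:
arm_command(motion=[{"x":0.06,"y":0,"z":0.5,"spin":0,"jaw":0},{"x":0.06,"y":0,"z":1,"spin":0,"jaw":0},{"x":0.06,"y":0,"z":1,"spin":0,"jaw":0}])

```text
time: 7.82
eef_pos: [0.6661, 0.0617, 0.1478]
tcp_rot: [0.667, 0.745, -0.002, -0.002]
wrist_force: [0.1, -0.3, 0.9]
gripper_width: 0.0006
gripper_force: 0.0
```

Request:
arm_command(motion=[{"x":0,"y":0,"z":0.25,"spin":0,"jaw":0},{"x":0,"y":0,"z":0.47,"spin":0,"jaw":0},{"x":0,"y":0,"z":0.47,"spin":0,"jaw":0}])

```text
time: 8.2
eef_pos: [0.6678, 0.0615, 0.1031]
tcp_rot: [0.667, 0.745, -0.0, -0.0]
wrist_force: [-0.0, 0.1, -0.1]
gripper_width: 0.0004
gripper_force: 0.0
```

```bash
python3 to.py 3,-65,103
```

```text
box now [-0.0356 -0.0645  0.1031] spin 0.004 t 8.2 F [-0.   0.1 -0.1]
3,-65,103 [0.386 0.006 0.001]
```

Now stroke 1, then retract, move behind the broad ridge and descend.

Request:
arm_command(motion=[{"x":0.08,"y":0,"z":0,"spin":0,"jaw":0},{"x":0.16,"y":0,"z":0,"spin":0,"jaw":0},{"x":0.24,"y":0,"z":0,"spin":0,"jaw":0},{"x":0.32,"y":0,"z":0,"spin":0,"jaw":0},{"x":0.38,"y":0,"z":0,"spin":0,"jaw":0},{"x":0.38,"y":0,"z":0,"spin":0,"jaw":0}])

```text
time: 8.95
eef_pos: [0.6637, 0.1002, 0.1033]
tcp_rot: [0.667, 0.745, 0.0, -0.0]
wrist_force: [0.4, -0.2, -0.9]
gripper_width: 0.0006
gripper_force: 0.0
```

Request:
arm_command(motion=[{"x":0,"y":0,"z":-0.3,"spin":0,"jaw":0},{"x":0,"y":0,"z":-0.6,"spin":0,"jaw":0},{"x":-0.4,"y":0,"z":-1,"spin":0,"jaw":0},{"x":-0.6,"y":0,"z":-1,"spin":0,"jaw":0},{"x":-0.6,"y":0,"z":-1,"spin":0,"jaw":0}])

```text
time: 9.57
eef_pos: [0.6705, 0.0378, 0.2028]
tcp_rot: [0.668, 0.744, -0.0, -0.0]
wrist_force: [-0.0, 1.2, 0.1]
gripper_width: 0.0003
gripper_force: 0.0
```

```bash
python3 to.py -40,-65,103; python3 - <<'E'
from fit import *
q=np.load('q.npy')
w=snap('wrist','w3.png')
for a in(-.6,-.5,-.4,-.3,-.2): print(a,[proj(W(q,[[.048*np.sin(a+k*np.pi/4),-.065,.065+.048*np.cos(a+k*np.pi/4)]]),'wrist').round(0)[0].tolist() for k in (-1,0,1,2)])
c=proj(W(q,[[0,-.065,.11]]),'wrist')[0].astype(int);print(c)
o=(max(c[1]-60,0),max(c[0]-80,0));print(o)
cv2.imwrite('pics/w3z.png',cv2.resize(w[o[0]:o[0]+120,o[1]:o[1]+160,::-1],None,fx=4,fy=4,interpolation=2))
E
```

```text
box now [-0.0595 -0.0646  0.2028] spin -0.001 t 9.575 F [-0.   1.2  0.1]
-40,-65,103 [0.195 0.004 0.998]
-0.6 [[260.0, 177.0], [260.0, 163.0], [260.0, 126.0], [260.0, 94.0]]
-0.5 [[260.0, 177.0], [260.0, 160.0], [260.0, 121.0], [260.0, 92.0]]
-0.4 [[260.0, 177.0], [260.0, 156.0], [260.0, 116.0], [260.0, 90.0]]
-0.3 [[260.0, 176.0], [260.0, 151.0], [260.0, 112.0], [260.0, 89.0]]
-0.2 [[260.0, 174.0], [260.0, 146.0], [260.0, 107.0], [260.0, 88.0]]
[259 135]
(np.int64(75), np.int64(179))
```

View pics/w3z.png

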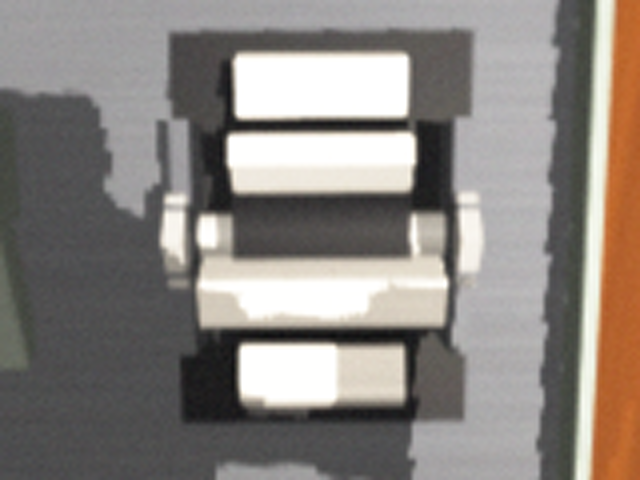

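Request:
arm_command(motion=[{"x":0.19,"y":0,"z":0.4,"spin":0,"jaw":0},{"x":0.19,"y":0,"z":0.8,"spin":0,"jaw":0},{"x":0.19,"y":0,"z":1,"spin":0,"jaw":0},{"x":0.19,"y":0,"z":1,"spin":0,"jaw":0},{"x":0.27,"y":0,"z":1,"spin":0,"jaw":0},{"x":0.33,"y":0,"z":1,"spin":0,"jaw":0},{"x":0.38,"y":0,"z":1,"spin":0,"jaw":0},{"x":0.42,"y":0,"z":1,"spin":0,"jaw":0},{"x":0.45,"y":0,"z":1,"spin":0,"jaw":0},{"x":0.45,"y":0,"z":1,"spin":0,"jaw":0}])

```text
time: 10.88
eef_pos: [0.6655, 0.0848, 0.1034]
tcp_rot: [0.667, 0.745, 0.0, -0.0]
wrist_force: [-0.2, 0.3, 0.4]
gripper_width: 0.0005
gripper_force: 0.1
```

Request:
arm_command(motion=[{"x":-0.04,"y":0,"z":0,"spin":0,"jaw":0},{"x":-0.1,"y":0,"z":-0.4,"spin":0,"jaw":0},{"x":-0.4,"y":0,"z":-0.8,"spin":0,"jaw":0},{"x":-0.45,"y":0,"z":-1,"spin":0,"jaw":0},{"x":-0.45,"y":0,"z":-1,"spin":0,"jaw":0},{"x":-0.45,"y":0,"z":-1,"spin":0,"jaw":0}])

```text
time: 11.62
eef_pos: [0.6698, 0.0404, 0.2021]
tcp_rot: [0.667, 0.745, -0.0, -0.001]
wrist_force: [-0.7, 0.8, -0.1]
gripper_width: 0.0007
gripper_force: 0.0
```

```bash
python3 to.py -20,65,180; python3 - <<'E'
from fit import *
q=np.load('q.npy')
w=snap('wrist','w4.png')
for a in(-.2,-.1,0,.1,.2): print(a,[proj(W(q,[[.048*np.sin(a+k*np.pi/4),-.065,.065+.048*np.cos(a+k*np.pi/4)]]),'wrist').round(0)[0].tolist() for k in (-1,0,1)])
c=proj(W(q,[[0,-.065,.11]]),'wrist')[0].astype(int)
o=(max(c[1]-60,0),max(c[0]-80,0));print(o, proj(W(q,[[0,-.029,.107],[0,-.101,.107]]),'wrist'))
cv2.imwrite('pics/w4z.png',cv2.resize(w[o[0]:o[0]+120,o[1]:o[1]+160,::-1],None,fx=4,fy=4,interpolation=2))
E
```

```text
box now [-0.0568 -0.0643  0.2021] spin 0.006 t 11.625 F [-0.7  0.8 -0.1]
-20,65,180 [ 0.372 -1.291  0.223]
-0.2 [[260.0, 175.0], [260.0, 147.0], [260.0, 108.0]]
-0.1 [[260.0, 173.0], [260.0, 142.0], [260.0, 104.0]]
0 [[260.0, 170.0], [260.0, 137.0], [260.0, 101.0]]
0.1 [[260.0, 167.0], [260.0, 132.0], [260.0, 97.0]]
0.2 [[260.0, 164.0], [260.0, 127.0], [260.0, 95.0]]
(np.int64(77), np.int64(180)) [[222.66093966 136.79110678]
 [297.6607831  137.09244174]]
```

View pics/w4z.png

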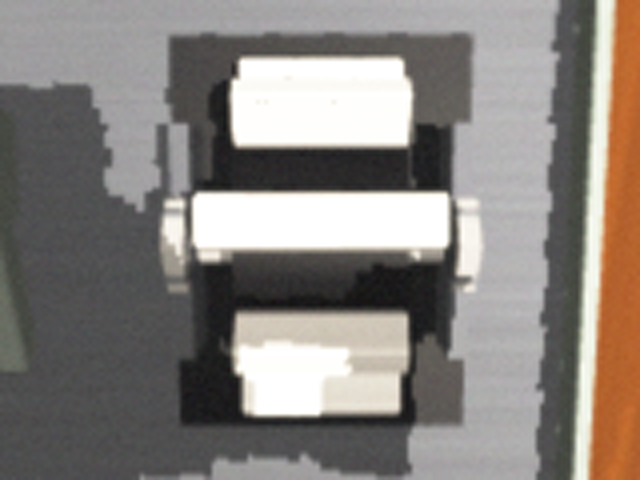

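```bash
python3 - <<'E'
from fit import *
q=np.load('q.npy')
def P(a,r,t): return [r*np.sin(a)+t*np.cos(a),-.065,.065+r*np.cos(a)-t*np.sin(a)]
i,r,t=cam('wrist'); print('cam box',(-r.T@t).round(3))
for a in(-.1,0,.05,.1,.15,.2):
    rows=[]
    for k,h in((-1,.004),(0,.006),(1,.004)):
        rows+=[round((proj(W(q,[P(a+k*np.pi/4,R_,s*h)]),'wrist')[0,1]-77)*4) for R_,s in((.048,1),(.048,-1),(.034,1),(.034,-1))]
    print(a,rows)
print('cheek/pointer z rows at y-.101',[(z,round((proj(W(q,[[x,-.101,z]]),'wrist')[0,1]-77)*4)) for x,z in((0,.107),(0,.095),(.005,.095),(-.005,.095),(0,.075))])
E
```

```text
cam box [0.663 0.111 0.382]
-0.1 [376, 391, 329, 345, 236, 287, 227, 276, 96, 122, 136, 161]
0 [365, 383, 320, 339, 215, 267, 213, 263, 83, 106, 127, 150]
0.05 [358, 378, 316, 336, 204, 257, 206, 256, 77, 99, 124, 145]
0.1 [351, 373, 310, 332, 194, 246, 199, 249, 72, 92, 120, 140]
0.15 [344, 367, 305, 328, 184, 236, 192, 242, 67, 85, 117, 135]
0.2 [336, 360, 299, 324, 173, 225, 185, 234, 63, 79, 114, 130]
cheek/pointer z rows at y-.101 [(0.107, 240), (0.095, 238), (0.095, 218), (0.095, 258), (0.075, 234)]
```

The broad ridge now sits about 0.05–0.1 rad past upright, level with the pointers, which is within tolerance. On to the button.

Request:
arm_command(motion=[{"x":0,"y":-0.5,"z":0,"spin":0,"jaw":0},{"x":0,"y":-1,"z":0,"spin":0,"jaw":0},{"x":0,"y":-1,"z":0,"spin":0,"jaw":0}])

```text
time: 12.05
eef_pos: [0.5681, 0.0286, 0.2026]
tcp_rot: [0.667, 0.745, -0.001, -0.0]
wrist_force: [0.6, 0.2, 0.5]
gripper_width: 0.0002
gripper_force: 0.0
```

Request:
arm_command(motion=[{"x":0.36,"y":-0.3,"z":0.4,"spin":0,"jaw":0},{"x":0.36,"y":-0.3,"z":0.8,"spin":0,"jaw":0},{"x":0.36,"y":-0.3,"z":0.8,"spin":0,"jaw":0},{"x":0.36,"y":-0.3,"z":0.8,"spin":0,"jaw":0}])

```text
time: 12.55
eef_pos: [0.5383, 0.0615, 0.1244]
tcp_rot: [0.667, 0.745, 0.0, -0.0]
wrist_force: [-0.2, 0.3, -0.1]
gripper_width: 0.0004
gripper_force: 0.0
```

```bash
python3 to.py -21,65,103; python3 - <<'E'
from h import *
camera('wrist'); print(look('start_top','wrist'))
E
```

```text
box now [-0.0217  0.0643  0.1244] spin 0.004 t 12.55 F [-0.2  0.3 -0.1]
-21,65,103 [ 0.007 -0.008  0.214]
[(0.64, array([0.5357, 0.0799, 0.1098]))]
```

Request:
arm_command(motion=[{"x":0,"y":0,"z":0.1,"spin":0,"jaw":0},{"x":0,"y":0,"z":0.2,"spin":0,"jaw":0},{"x":0.02,"y":0,"z":0.24,"spin":0,"jaw":0},{"x":0.04,"y":0,"z":0.275,"spin":0,"jaw":0},{"x":0.04,"y":0,"z":0.275,"spin":0,"jaw":0}])

```text
time: 13.28
eef_pos: [0.537, 0.0649, 0.0959]
tcp_rot: [0.667, 0.745, -0.0, 0.0]
wrist_force: [-0.5, -5.3, 3.3]
gripper_width: 0.0005
gripper_force: 2.6
```

Request:
arm_command(motion=[{"x":0.01,"y":0,"z":0.02,"spin":0,"jaw":0},{"x":0.01,"y":0,"z":0.02,"spin":0,"jaw":0},{"x":0.01,"y":0,"z":0.02,"spin":0,"jaw":0}])

```text
time: 13.65
eef_pos: [0.537, 0.0656, 0.0943]
tcp_rot: [0.667, 0.745, -0.0, 0.0]
wrist_force: [-1.4, -6.7, 8.4]
gripper_width: 0.0002
gripper_force: 5.2
```

```bash
python3 to.py -21,65,103
```

```text
box now [-0.0175  0.0651  0.0943] spin 0.003 t 13.65 F [-1.4 -6.7  8.4]
-21,65,103 [-0.035  0.001 -0.087]
```

Request:
arm_command(motion=[{"x":0.01,"y":0,"z":0.02,"spin":0,"jaw":0},{"x":0.01,"y":0,"z":0.02,"spin":0,"jaw":0},{"x":0.01,"y":0,"z":0.02,"spin":0,"jaw":0}])

```text
time: 14.02
eef_pos: [0.5373, 0.0659, 0.0934]
tcp_rot: [0.668, 0.745, -0.001, 0.001]
wrist_force: [-8.1, -13.6, 30.5]
gripper_width: 0.0003
gripper_force: 16.1
```

Request:
arm_command(motion=[{"x":-0.05,"y":0,"z":-0.1,"spin":0,"jaw":0},{"x":-0.1,"y":0,"z":-0.5,"spin":0,"jaw":0},{"x":-0.1,"y":0,"z":-1,"spin":0,"jaw":0},{"x":-0.1,"y":0,"z":-1,"spin":0,"jaw":0}])

```text
time: 14.52
eef_pos: [0.5393, 0.0581, 0.1952]
tcp_rot: [0.667, 0.745, 0.002, 0.002]
wrist_force: [0.1, -0.3, -0.8]
gripper_width: 0.0004
gripper_force: 0.0
```

Request:
arm_command(motion=[{"x":0,"y":0,"z":-0.5,"spin":0,"jaw":0},{"x":0,"y":0,"z":-1,"spin":0,"jaw":0},{"x":0,"y":0,"z":-1,"spin":0,"jaw":0}])

```text
time: 14.9
eef_pos: [0.5389, 0.058, 0.2945]
tcp_rot: [0.667, 0.745, 0.002, 0.001]
wrist_force: [-1.0, 0.7, -1.0]
gripper_width: 0.0007
gripper_force: 0.0
```

```bash
python3 to.py 170,0,350; python3 - <<'E'
from fit import *
q=np.load('q.npy')
s=snap('scene','s5.png'); w=snap('wrist','w5.png')
print(look('start_top','wrist'))
cv2.imwrite('pics/ws5.png',np.hstack([cv2.resize(w,(400,300)),cv2.resize(s[80:270,180:380],(316,300))])[:,:,::-1])
E
```

```text
box now [-0.0253  0.0641  0.2945] spin 0.005 t 14.9 F [-1.   0.7 -1. ]
170,0,350 [ 1.951  0.648 -0.553]
[(0.81, array([0.5402, 0.0723, 0.1039])), (0.57, array([0.5825, 0.1737, 0.2711]))]
```

View pics/ws5.png

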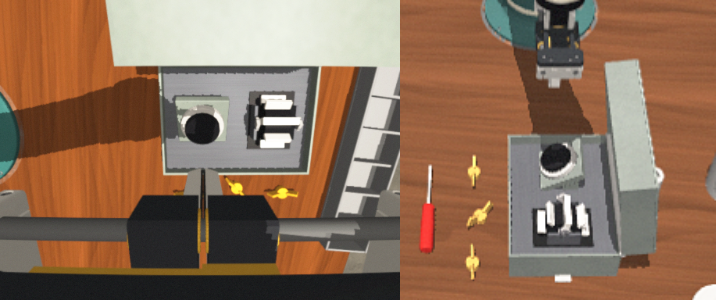

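The button is back up, the broad ridge is still upright, and the lid is near 1.4 rad. Next I'll go over and behind the lid.

Request:
arm_command(motion=[{"x":0,"y":0.2,"z":-0.5,"spin":0,"jaw":0},{"x":0,"y":0.6,"z":-0.7,"spin":0,"jaw":0},{"x":0.5,"y":0.64,"z":-0.7,"spin":0,"jaw":0},{"x":1,"y":0.64,"z":-0.7,"spin":0,"jaw":0},{"x":1,"y":0.64,"z":-0.7,"spin":0,"jaw":0}])

```text
time: 15.68
eef_pos: [0.5889, 0.1679, 0.3603]
tcp_rot: [0.665, 0.747, -0.001, -0.001]
wrist_force: [1.0, -1.0, -0.9]
gripper_width: 0.0002
gripper_force: 0.0
```

Request:
arm_command(motion=[{"x":0.5,"y":0,"z":0,"spin":0,"jaw":0},{"x":1,"y":0,"z":0,"spin":0,"jaw":0},{"x":1,"y":0,"z":0,"spin":0,"jaw":0},{"x":1,"y":0,"z":0,"spin":0,"jaw":0}])

```text
time: 16.18
eef_pos: [0.5797, 0.2622, 0.3607]
tcp_rot: [0.667, 0.745, -0.001, -0.0]
wrist_force: [0.3, -0.8, -0.7]
gripper_width: 0.0005
gripper_force: 0.0
```

```bash
python3 to.py 170,0,258 137,0,258 100,0,260; python3 - <<'E'
from fit import *
q=np.load('q.npy')
for th in (1.3,1.4,1.5): print(th,proj(W(q,[lidp(th,-.14,.2,.06),lidp(th,-.14,.2,0),lidp(th,.14,.2,0)]),'scene').round(0).tolist())
E
```

```text
box now [0.1733 0.0015 0.3607] spin 0.003 t 16.175 F [ 0.3 -0.8 -0.7]
170,0,258 [-0.033  0.016  1.027]
137,0,258 [-0.363  0.016  1.027]
100,0,260 [-0.733  0.015  1.008]
1.3 [[333.0, 199.0], [308.0, 202.0], [300.0, 121.0]]
1.4 [[341.0, 199.0], [316.0, 201.0], [307.0, 120.0]]
1.5 [[350.0, 200.0], [325.0, 201.0], [314.0, 119.0]]
```

Request:
arm_command(motion=[{"x":0,"y":0,"z":0.5,"spin":0,"jaw":0},{"x":0,"y":0,"z":1,"spin":0,"jaw":0},{"x":0,"y":0,"z":1,"spin":0,"jaw":0}])

```text
time: 16.55
eef_pos: [0.5789, 0.2604, 0.2589]
tcp_rot: [0.668, 0.744, -0.003, -0.001]
wrist_force: [0.3, -0.7, 0.8]
gripper_width: 0.0002
gripper_force: 0.0
```

Request:
arm_command(motion=[{"x":-0.2,"y":0,"z":0,"spin":0,"jaw":0},{"x":-0.35,"y":0,"z":0,"spin":0,"jaw":0},{"x":-0.48,"y":0,"z":0,"spin":0,"jaw":0},{"x":-0.62,"y":0,"z":0,"spin":0,"jaw":0},{"x":-0.75,"y":0,"z":0,"spin":0,"jaw":0},{"x":-0.88,"y":0,"z":0.02,"spin":0,"jaw":0},{"x":-1,"y":0,"z":0.05,"spin":0,"jaw":0},{"x":-1,"y":0,"z":0.05,"spin":0,"jaw":0}])

```text
time: 17.55
eef_pos: [0.5911, 0.162, 0.2578]
tcp_rot: [0.668, 0.744, 0.0, 0.001]
wrist_force: [-0.0, 0.0, -0.5]
gripper_width: 0.0002
gripper_force: 0.0
```

```bash
python3 to.py 64,0,255 29,0,242 -3,0,223 -30,0,198 -52,0,168 -67,0,135; python3 - <<'E'
from h import *
camera('scene');print(look('lid_top','scene'))
E
```

```text
box now [0.0725 0.0009 0.2578] spin -0.0 t 17.55 F [-0.   0.  -0.5]
64,0,255 [-0.085  0.009  0.028]
29,0,242 [-0.435  0.009  0.158]
-3,0,223 [-0.755  0.009  0.349]
-30,0,198 [-1.025  0.009  0.599]
-52,0,168 [-1.244  0.009  0.899]
-67,0,135 [-1.394  0.008  1.229]
[(0.73, array([0.6561, 0.1537, 0.252 ]))]
```

Request:
arm_command(motion=[{"x":-0.1,"y":0,"z":0.03,"spin":0,"jaw":0},{"x":-0.22,"y":0,"z":0.07,"spin":0,"jaw":0},{"x":-0.33,"y":0,"z":0.11,"spin":0,"jaw":0},{"x":-0.44,"y":0,"z":0.17,"spin":0,"jaw":0},{"x":-0.55,"y":0,"z":0.23,"spin":0,"jaw":0},{"x":-0.65,"y":0,"z":0.29,"spin":0,"jaw":0},{"x":-0.75,"y":0,"z":0.36,"spin":0,"jaw":0},{"x":-0.85,"y":0,"z":0.44,"spin":0,"jaw":0},{"x":-0.94,"y":0,"z":0.52,"spin":0,"jaw":0},{"x":-1,"y":0,"z":0.6,"spin":0,"jaw":0},{"x":-1,"y":0,"z":0.6,"spin":0,"jaw":0}])

```text
time: 19.02
eef_pos: [0.6009, 0.0637, 0.1959]
tcp_rot: [0.667, 0.745, -0.001, -0.001]
wrist_force: [-0.1, -0.8, -0.9]
gripper_width: 0.0006
gripper_force: 0.0
```

```bash
python3 to.py -52,0,168 -67,0,135; python3 - <<'E'
from h import *
camera('scene');print(look('lid_top','scene'))
E
```

```text
box now [-0.0262  0.0018  0.1959] spin 0.003 t 19.025 F [-0.1 -0.8 -0.9]
-52,0,168 [-0.258  0.018  0.279]
-67,0,135 [-0.408  0.018  0.609]
[(0.85, array([0.6528, 0.1195, 0.1648]))]
```

The lid is following. Now I'll press it shut, going 2–3 mm past closed.

Request:
arm_command(motion=[{"x":-0.12,"y":0,"z":0.1,"spin":0,"jaw":0},{"x":-0.22,"y":0,"z":0.2,"spin":0,"jaw":0},{"x":-0.28,"y":0,"z":0.3,"spin":0,"jaw":0},{"x":-0.33,"y":0,"z":0.4,"spin":0,"jaw":0},{"x":-0.37,"y":0,"z":0.5,"spin":0,"jaw":0},{"x":-0.4,"y":0,"z":0.58,"spin":0,"jaw":0},{"x":-0.4,"y":0,"z":0.61,"spin":0,"jaw":0},{"x":-0.4,"y":0,"z":0.61,"spin":0,"jaw":0}])

```text
time: 20.12
eef_pos: [0.6058, 0.0248, 0.1359]
tcp_rot: [0.667, 0.745, 0.0, -0.0]
wrist_force: [-0.0, -0.2, 0.2]
gripper_width: 0.0005
gripper_force: 0.0
```

Request:
arm_command(motion=[{"x":0,"y":0,"z":0.02,"spin":0,"jaw":0},{"x":0,"y":0,"z":0.02,"spin":0,"jaw":0},{"x":0,"y":0,"z":0.02,"spin":0,"jaw":0}])

```text
time: 20.5
eef_pos: [0.606, 0.0249, 0.1352]
tcp_rot: [0.667, 0.745, 0.0, 0.0]
wrist_force: [-6.2, -0.9, 17.2]
gripper_width: 0.0008
gripper_force: 8.7
```

The 17 N at z = 0.135 m means the lid has bottomed out. I'll retract and check.

Request:
arm_command(motion=[{"x":0,"y":0,"z":-0.4,"spin":0,"jaw":0},{"x":0,"y":0,"z":-0.8,"spin":0,"jaw":0},{"x":0,"y":0,"z":-1,"spin":0,"jaw":0},{"x":0,"y":0,"z":-1,"spin":0,"jaw":0},{"x":0,"y":0,"z":-1,"spin":0,"jaw":0}])

```text
time: 21.12
eef_pos: [0.6053, 0.0243, 0.2326]
tcp_rot: [0.667, 0.745, -0.001, -0.001]
wrist_force: [0.5, -0.1, 0.1]
gripper_width: 0.0005
gripper_force: 0.0
```

```bash
python3 - <<'E'
from fit import *
q=np.load('q.npy')
s=snap('scene','s6.png');print(look('lid_top','scene'),look('socket','scene'))
P=W(q,[[-.1,-.14,.135],[-.1,.14,.135],[.1,-.14,.135]]);z=s[80:270,180:380]
print((proj(P,'scene')-[180,80]).round(1)*3)
cv2.imwrite('pics/s6z.png',cv2.resize(z,None,fx=3,fy=3)[:,:,::-1])
E
```

```text
[(0.62, array([0.6408, 0.0977, 0.1353]))] [(0.85, array([0.5564, 0.2573, 0.0606])), (0.45, array([0.6424, 0.0961, 0.1359]))]
[[205.5 452.7]
 [205.2 217.8]
 [428.7 452.1]]
```

View pics/s6z.png

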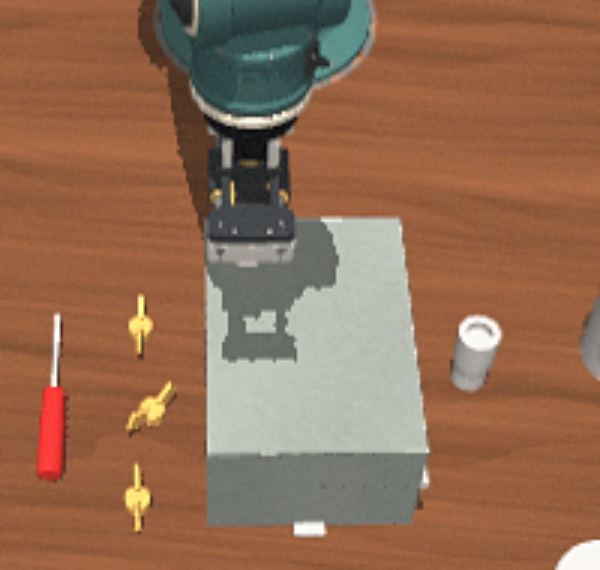

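The lid is shut: its corners at (207,453) and (428,452) match the prediction for a closed lid. The loose things have not moved and the arm is clear, so I'm handing in.

```bash
python3 -c "
from plant import *
print(job_done())"
```

```text
the job is handed in; nothing more can be done
None
```

The wheel is set (broad ridge about 0.05–0.1 rad from upright by camera), the button was pressed to its stop and came back up, the lid is shut, the loose things look unmoved, and the job is handed in; no verdict was shown.

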